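Find the thick rock slab and put it in the sieve pan

TASK

Three grey rock slabs with the same face size stand on edge on the lab bench; one is thicker than the other two. Pinch them with the gripper to find the thick one by the finger opening, and stand it on edge on the floor of the round brass sieve pan. Leave the other two standing where they are.

Things in the scene. Friction and masses are not known exactly. Their poses are not given: they have to be found in the camera images.
- slab_a_center (a point): one of three look-alike grey rock slabs, 50 mm long, 40 mm high, standing loose on its long edge. Two are 12 mm thick, one 18 mm; names and places do not tell which: pinch across the thickness and read the finger opening. Point: the slab's centre, 20 mm above its foot. x along the length, y across the thickness (pinch this way, from above), z up. Weight 58 g or, the thick one, 86 g.
- slab_b_center (a point): one of three look-alike grey rock slabs, 50 mm long, 40 mm high, standing loose on its long edge. Two are 12 mm thick, one 18 mm; names and places do not tell which: pinch across the thickness and read the finger opening. Point: the slab's centre, 20 mm above its foot. x along the length, y across the thickness (pinch this way, from above), z up. Weight 58 g or, the thick one, 86 g.
- slab_c_center (a point): one of three look-alike grey rock slabs, 50 mm long, 40 mm high, standing loose on its long edge. Two are 12 mm thick, one 18 mm; names and places do not tell which: pinch across the thickness and read the finger opening. Point: the slab's centre, 20 mm above its foot. x along the length, y across the thickness (pinch this way, from above), z up. Weight 58 g or, the thick one, 86 g.
- pan: the low, empty, open, round brass sieve pan that stands by itself, fixed on the bench: 200 mm outer diameter, wall 3 mm thick, rim 25 mm above the bench, flat floor 3 mm above the bench. Origin at the centre of its underside on the bench, z up. (The tall stack of closed sieves at the bench's side is not it.)
Mind the look-alikes: they are no part of the job. What is shaped like the part that bears slab_b_center but orange is not meant. Leave any pink look-alike of the part that bears slab_a_center alone.

How it is judged:
At the end, for the whole second after the job is handed in: The 18 mm slab (the pan bears its weight, 0.70 to 1.05 N) stands at rest on edge on the pan's floor, centre within 75 mm of the pan's centre and under 29 mm high; the two 12 mm slabs stand within 30 mm of their starts; all three upright within 11 degrees (((horizontal distance between slab_a_center and pan below 0.075 m and z of slab_a_center in the frame of pan below 0.029 m and linear speed of slab_a below 0.02 m/s and distance of each of slab_b_center, slab_c_center from where it was at the start of the episode below 0.03 m) or (horizontal distance between slab_b_center and pan below 0.075 m and z of slab_b_center in the frame of pan below 0.029 m and linear speed of slab_b below 0.02 m/s and distance of each of slab_a_center, slab_c_center from where it was at the start of the episode below 0.03 m) or (horizontal distance between slab_c_center and pan below 0.075 m and z of slab_c_center in the frame of pan below 0.029 m and linear speed of slab_c below 0.02 m/s and distance of each of slab_a_center, slab_b_center from where it was at the start of the episode below 0.03 m)) and angle between each of slab_a_center, slab_b_center, slab_c_center's own z axis and vertical below 0.2 rad and contact force between pan and anything else between 0.7 and 1.05 N); the robot touches nothing.
It also fails if it takes over 51 s, if anything falls off the work surface, if the arm or the gripper's body presses on something with over 40 N, if the wrist force passes 120 N, or if a joint passes its speed limit or range.

ROBOT

A 6-joint arm with a two-finger parallel gripper is mounted at the origin on the work surface. World frame = base frame: x ahead of the robot, y to its left, z up, the work surface at z = 0. Lengths are in m, angles in rad, forces in N, time in s.
With the tool pointing down it reaches from about 0.4 to 0.825 m from the base axis. Payload 7 kg.
Tool frame: the origin (TCP) lies at the very end of the fingers, on their centre line; the grasp point (between the pads) lies 19 mm behind it; z points along the fingers, y is the line along which they close (so a half turn about z gives the same grasp; the last joint's range is limited). The gripper opens to 88 mm and grips with 3 to 60 N. Pads are 19 mm wide; open, the fingers measure 130 mm over their backs; the gripper's body (78 mm by 193 mm) begins 47 mm behind the grasp point.
Start: joints at [1.632, 0.359, 0.012, 0, -1.224, -0.288], TCP at [0.152, 0.658, 0.227] pointing down, gripper open.
Joint ranges: [-3.07, 3.07], [-1.43, 2.12], [-1.02, 1.25], [-3.03, 1.67], [-3.05, -0], [-3.03, 3.03]. Speed limits (rad/s): [2.39, 2.39, 3.01, 3.14, 3.14, 3.14].

INTERFACE

Orientations are given as [roll, pitch, yaw] about the fixed x, y, z axes, in that order (R = Rz(yaw) Ry(pitch) Rx(roll)).
In Python, from station import arm gives the robot as it stands. The module is installed in compiled form; this text tells all that it offers.
- The arm moves only by the shell command python3 -m crank 'ROWS' [FORCE]. ROWS is JSON, a list of rows, each an object of numbers: "dx", "dy", "dz": the shift along the world's x, y, z in m; "twist": the turn about the world's z in degrees; "grip": the opening, from -1 (shut) to 1 (fully open). A call has exactly 5 rows; each row is the pose to reach, as a shift and turn from the pose commanded when the call began; what a row does not reach only later rows make up. A row lasts 1/12 s, in which the tool goes at most 41.7 mm and 7.16 degrees, less where a joint would pass 70% of its speed; a pose out of reach is approached as far as the arm can. A call with a gripper value outside its range is refused whole. The fingers move at their own pace and stop on an object; FORCE is the grip in N (left out, the last holds). Time passes only in rows, so rows that repeat a pose let the fingers close, or fill a call up. It gives the time, the measured TCP pose, the force, the opening and the grip force at its end, in the units of the state.
- arm.get_state(): the state, without advancing time (a new reading comes with each control period).
- arm.grab_frame(name): name is "side" or "top"; returns the picture (480x640x3 uint8, red, green, blue); there is no depth.
- arm.get_calibration(name): a dict with "fx", "fy", "cx", "cy" (pixels), "k1" (the pictures are not rectified: a ray, as slopes to the right and down, at radius r is drawn at 1 + k1 r^2 times it, then the intrinsics apply), "cam_to_world" (4x4, takes a point from camera to world coordinates). Camera axes: x right, y down, z forward; pixel columns grow to the right and rows downward; lengths in m; the calibration is good to about 2 mm. A picture is of the moment at which its call begins. get_calibration takes no time and is no camera call.
- arm.job_done(): hands the job in; it is judged then, once.
The state is a dict: "t": time; "q": joint angles; "qd": joint speeds; "joint_efforts": joint torques, N m; "eef_pos": TCP position; "ee_rot": TCP orientation; "force": force on the tool from outside, world axes, zero at the start; "moment": the same for the moment, N m; "width": finger opening in m; "gripper_force": force on a finger pad.
Only numpy, scipy, OpenCV 4.12 (cv2) and the standard library are available. Lean on these libraries where they do the work, as an engineer would, in place of code of your own. Each camera call takes 0.05 s, during which the arm holds its last target. There are 200 camera calls.

## Working session

There is one attempt and no reset: what is moved stays moved. The work goes in short steps, Python scripts to look and compute and a shell command to move; the robot and the scene stay as the last step left them, time stands still between calls to the robot, and variables do not carry over. Pictures are saved under pics/ and viewed, at most 10 in all, crops included, and the job is handed in when it is done.

```bash
mkdir -p pics; python3 - <<'E'
from station import arm
import cv2,numpy as np
for n in("top","side"):
    im=arm.grab_frame(n); cv2.imwrite(f"pics/{n}0.png",im[...,::-1])
    c=arm.get_calibration(n); print(n,{k:(np.round(v,4).tolist()) for k,v in c.items()})
s=arm.get_state(); print(s)
E
```

```text
top {'fx': 498.3184, 'fy': 498.3184, 'cx': 314.3827, 'cy': 243.266, 'k1': 0.0002, 'cam_to_world': [[-0.0195, -0.9863, 0.164, 0.431], [-0.9998, 0.018, -0.0106, 0.0003], [0.0075, -0.1641, -0.9864, 0.7584], [0.0, 0.0, 0.0, 1.0]]}
side {'fx': 438.4065, 'fy': 438.4065, 'cx': 327.9234, 'cy': 239.8947, 'k1': -0.0845, 'cam_to_world': [[0.9305, -0.2175, 0.2946, 0.3193], [-0.3656, -0.5977, 0.7135, -0.5086], [0.0209, -0.7716, -0.6357, 0.5152], [0.0, 0.0, 0.0, 1.0]]}
{'t': 0.1, 'q': array([ 1.63210250e+00,  3.59307331e-01,  1.11375708e-02, -2.85895144e-04,
       -1.22412728e+00, -2.88113865e-01]), 'qd': array([ 0.00128371, -0.00221378,  0.00118072,  0.0031797 , -0.0004406 ,
       -0.00038929]), 'joint_efforts': array([-2.84487622e-03, -5.84163272e+01,  2.93754548e+01,  7.01553494e+00,
        1.01743574e-02, -4.61899992e-05]), 'eef_pos': array([0.15171416, 0.65726546, 0.22571998]), 'ee_rot': array([ 3.14007742e+00, -1.68758872e-04, -2.26904904e-01]), 'force': array([-0.42688733, -0.03631951,  0.45279623]), 'moment': array([-0.042791  , -0.00672146, -0.01165806]), 'gripper_force': 0.0, 'width': 0.08803625619373032}
```

View pics/top0.png

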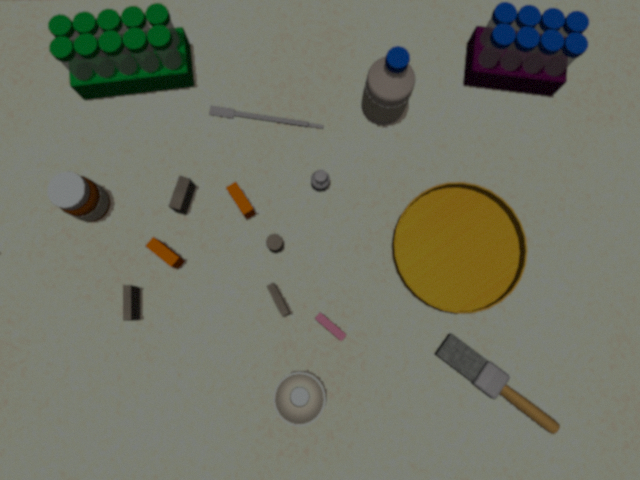

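View pics/side0.png

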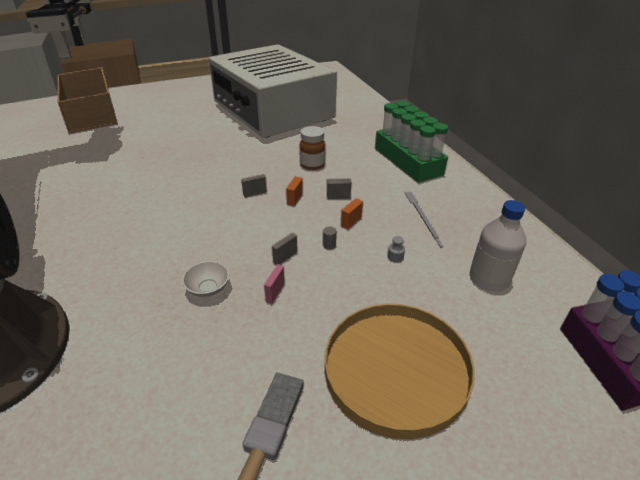

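Top view: grey slabs are near (181,194), (131,302) and (279,299). The pan centre is near (459,247). The orange and pink pieces are decoys. I'll zoom in on the slab tops.

```bash
cat > h.py <<'E'
import cv2,numpy as np
from station import arm
def ray(n,uv,z):
    c=arm.get_calibration(n);M=np.array(c["cam_to_world"])
    K=np.array([[c["fx"],0,c["cx"]],[0,c["fy"],c["cy"]],[0,0,1.]])
    p=cv2.undistortPoints(np.array(uv,float).reshape(-1,1,2),K,np.array([c["k1"],0,0,0.]))[:,0]
    d=np.c_[p,np.ones(len(p))]@M[:3,:3].T;o=M[:3,3]
    return o+d*((z-o[2])/d[:,2])[:,None]
E
python3 - <<'E'
from h import *
im=cv2.imread("pics/top0.png")
c=cv2.resize(im[165:330,100:350],None,fx=3.2,fy=3.2,interpolation=cv2.INTER_CUBIC)
cv2.imwrite("pics/crop.png",cv2.convertScaleAbs(c,alpha=1.8))
hsv=cv2.cvtColor(im,cv2.COLOR_BGR2HSV); g=im.max(2)
print("bg",im[230,230])
for (u,v) in((181,194),(131,302),(279,299)):
    print(u,v); print(g[v-22:v+23:2,u-18:u+19:2])
m=((hsv[...,1]>170)&(hsv[...,0]<30)).astype(np.uint8); m[:,:380]=0; m[330:]=0
k=max(cv2.findContours(m,0,2)[0],key=cv2.contourArea)
e=cv2.fitEllipse(cv2.convexHull(k)); print("pan",e, ray("top",[e[0]],.0),ray("top",[e[0]],.025))
E
```

```text
bg [112 126 122]
181 194
[[126 126 124 128 126 127 127 127 126 125 126 125 124 125 129 126 126 129
  128]
 [125 127 125 126 128 127 124 126 119 119 123 125 126 127 128 127 126 122
  124]
 [126 126 123 126 127 126 128 123  98  85  99 110 119 125 125 125 125 123
  125]
 [126 126 127 127 127 127 125 113  81  74  76  76  85  92 116 123 126 125
  125]
 [124 126 128 127 126 123 124 104  77  73  72  73  75  63  81 121 127 127
  126]
 [124 129 124 127 125 121 118  89  75  74  73  76  75  46  42  84 121 127
  127]
 [126 128 125 128 126 124 114  82  76  74  74  71  68  34  27  38  89 120
  128]
 [126 130 125 129 129 128 100  78  74  73  76  73  57  27  26  23  53  92
  121]
 [126 127 125 126 126 121  82  75  72  75  74  70  42  24  20  22  59  87
  119]
 [127 124 126 128 124 107  79  74  75  73  74  67  33  28  23  29  75 111
  125]
 [127 125 126 126 122  94  75  78  77  78  74  58  25  19  25  45  90 120
  125]
 [129 128 126 126 116  85  79  78  79  78  73  47  22  18  24  58  97 124
  127]
 [126 124 127 125 107  81  78  79  79  77  70  32  24  19  29  75 106 125
  124]
 [127 126 128 123  94 
[... 4020 characters left out ...]
66  82 113 126 125
  126]
 [126 128 127 126 126 127 127 129 120  98  84  84  84  72  65  95 118 128
  126]
 [125 127 128 127 128 128 125 127 126 113  92  84  79  70  61  90 117 129
  126]
 [122 129 125 124 123 126 125 130 127 124 107  81  73  84 104 119 126 128
  126]
 [124 127 127 127 125 125 126 127 126 124 120 109 108 119 125 128 129 127
  128]
 [123 125 127 127 127 125 128 126 130 126 124 124 124 122 125 125 130 125
  124]
 [123 125 123 125 125 126 125 126 126 126 126 127 124 123 127 125 128 126
  124]]
pan ((459.1746520996094, 247.80203247070312), (128.24205017089844, 133.44898986816406), 116.37557220458984) [[ 0.54583207 -0.23127094  0.        ]] [[ 0.54204554 -0.2236392   0.025     ]]
```

View pics/crop.png

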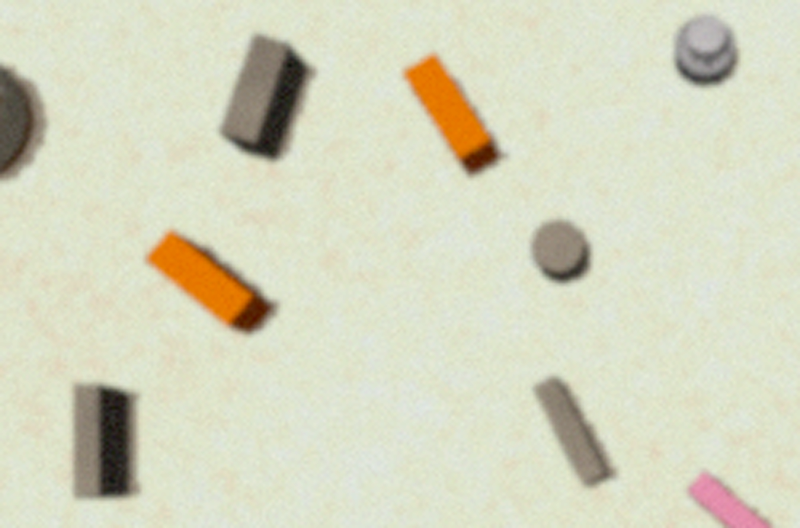

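The crop shows the slab tops at crop px (255,90), (87,440) and (572,432). The first looks widest, so I'll measure all three top faces by mask.

```bash
python3 - <<'E'
from h import *
im=cv2.imread("pics/top0.png"); g=cv2.GaussianBlur(im,(3,3),0).max(2)
for (u,v) in((178,194),(127,302),(279,299)):
    m=((g>55)&(g<101)).astype(np.uint8)
    m=cv2.morphologyEx(m,cv2.MORPH_OPEN,np.ones((5,5),np.uint8))
    l=cv2.connectedComponents(m)[1]; k=(l==l[v,u])&(l>0)
    r=cv2.minAreaRect(np.argwhere(k)[:,::-1].astype(np.float32))
    w=ray("top",cv2.boxPoints(r),.04); e=[w[1]-w[0],w[2]-w[1]]; L=[np.linalg.norm(x)*1000 for x in e]
    d=e[int(np.argmax(L))]
    print(u,v,k.sum(),np.round(w.mean(0),4),np.round(L,1),"long-axis yaw deg",np.degrees(np.arctan2(d[1],d[0]))%180, "R",np.hypot(*w.mean(0)[:2]))
# pan cross-check from side: rim
im=cv2.imread("pics/side0.png");hsv=cv2.cvtColor(im,cv2.COLOR_BGR2HSV)
m=((hsv[...,1]>150)&(hsv[...,0]<30)&(hsv[...,0]>12)).astype(np.uint8);m[:295]=0;m[:,:315]=0
k=max(cv2.findContours(m,0,2)[0],key=cv2.contourArea);h=cv2.convexHull(k)[:,0]
P=ray("side",h,.025);P=P[:,:2]; P0=ray("top",[[459.2,247.8]],.025)
far=h[:,1]<365; q=P[far]; A=np.c_[2*q,np.ones(len(q))];s=np.linalg.lstsq(A,(q**2).sum(1),rcond=None)[0];print("side pan",s[:2],np.sqrt(s[2]+s[:2]@s[:2]))
E
```

```text
178 194 371 [0.6309 0.1922 0.04  ] [50.6 17.7] long-axis yaw deg 163.4645803259723 R 0.6595378925852925
127 302 284 [0.4696 0.2627 0.04  ] [10.  49.8] long-axis yaw deg 2.3478891647921216 R 0.5381024191047682
279 299 374 [0.4696 0.0451 0.04  ] [16.3 51.9] long-axis yaw deg 29.153368357437103 R 0.47176257082443096Traceback (most recent call last):
  File "<stdin>", line 14, in <module>
ValueError: max() iterable argument is empty
```

Slab 1 at (0.631, 0.192), long axis at −16.5°, measures about 18 mm thick. It's in reach and well spaced, so I'll go there first.

```bash
python3 -m crank '[{"dx":0.025,"dy":-0.024,"twist":-1,"grip":0.14},{"dx":0.05,"dy":-0.048,"twist":-2,"grip":0.14},{"dx":0.075,"dy":-0.072,"twist":-3,"grip":0.14},{"dx":0.1,"dy":-0.096,"twist":-3.5,"grip":0.14},{"dx":0.125,"dy":-0.12,"twist":-3.5,"grip":0.14}]' 10
python3 -m crank '[{"dx":0.025,"dy":-0.024,"grip":0.14},{"dx":0.05,"dy":-0.048,"grip":0.14},{"dx":0.075,"dy":-0.072,"grip":0.14},{"dx":0.1,"dy":-0.096,"grip":0.14},{"dx":0.125,"dy":-0.12,"grip":0.14}]'
python3 -m crank '[{"dx":0.025,"dy":-0.024,"grip":0.14},{"dx":0.05,"dy":-0.048,"grip":0.14},{"dx":0.075,"dy":-0.072,"grip":0.14},{"dx":0.1,"dy":-0.096,"grip":0.14},{"dx":0.125,"dy":-0.12,"grip":0.14}]'
```

```text
invalid input at $[0]: expected keys dx, dy, dz, twist, grip
invalid input at $[0]: expected keys dx, dy, dz, twist, grip
invalid input at $[0]: expected keys dx, dy, dz, twist, grip
```

```bash
python3 -m crank '[{"dx":0.025,"dy":-0.024,"dz":0,"twist":-1,"grip":0.14},{"dx":0.05,"dy":-0.048,"dz":0,"twist":-2,"grip":0.14},{"dx":0.075,"dy":-0.072,"dz":0,"twist":-3,"grip":0.14},{"dx":0.1,"dy":-0.096,"dz":0,"twist":-3.5,"grip":0.14},{"dx":0.125,"dy":-0.12,"dz":0,"twist":-3.5,"grip":0.14}]' 10
python3 -m crank '[{"dx":0.025,"dy":-0.024,"dz":0,"twist":0,"grip":0.14},{"dx":0.05,"dy":-0.048,"dz":0,"twist":0,"grip":0.14},{"dx":0.075,"dy":-0.072,"dz":0,"twist":0,"grip":0.14},{"dx":0.1,"dy":-0.096,"dz":0,"twist":0,"grip":0.14},{"dx":0.125,"dy":-0.12,"dz":0,"twist":0,"grip":0.14}]'
python3 -m crank '[{"dx":0.025,"dy":-0.024,"dz":0,"twist":0,"grip":0.14},{"dx":0.05,"dy":-0.048,"dz":0,"twist":0,"grip":0.14},{"dx":0.075,"dy":-0.072,"dz":0,"twist":0,"grip":0.14},{"dx":0.1,"dy":-0.096,"dz":0,"twist":0,"grip":0.14},{"dx":0.125,"dy":-0.12,"dz":0,"twist":0,"grip":0.14}]'
```

```text
t: 0.52
eef_pos: [0.2775, 0.5362, 0.2262]
ee_rot: [3.141, 0.0, -0.288]
force: [0.8, 0.4, -0.5]
width: 0.0598
gripper_force: 0.0
t: 0.93
eef_pos: [0.4026, 0.4162, 0.2264]
ee_rot: [3.141, 0.0, -0.288]
force: [0.4, 0.5, -0.1]
width: 0.05
gripper_force: 0.0
t: 1.35
eef_pos: [0.5276, 0.2962, 0.2263]
ee_rot: [3.141, 0.0, -0.288]
force: [0.0, 0.5, 1.2]
width: 0.05
gripper_force: 0.0
```

```bash
python3 -m crank '[{"dx":0.025,"dy":-0.025,"dz":0,"twist":0,"grip":0.14},{"dx":0.05,"dy":-0.05,"dz":0,"twist":0,"grip":0.14},{"dx":0.075,"dy":-0.075,"dz":0,"twist":0,"grip":0.14},{"dx":0.095,"dy":-0.095,"dz":0,"twist":0,"grip":0.14},{"dx":0.103,"dy":-0.104,"dz":0,"twist":0,"grip":0.14}]'
python3 -m crank '[{"dx":0,"dy":0,"dz":-0.03,"twist":0,"grip":0.14},{"dx":0,"dy":0,"dz":-0.06,"twist":0,"grip":0.14},{"dx":0,"dy":0,"dz":-0.09,"twist":0,"grip":0.14},{"dx":0,"dy":0,"dz":-0.12,"twist":0,"grip":0.14},{"dx":0,"dy":0,"dz":-0.14,"twist":0,"grip":0.14}]'
python3 - <<'E'
from h import *
im=cv2.cvtColor(arm.grab_frame("side"),cv2.COLOR_RGB2BGR)
cv2.imwrite("pics/s1.png",cv2.resize(im[100:260,220:440],None,fx=3.5,fy=3.5,interpolation=cv2.INTER_CUBIC))
E
```

```text
t: 1.77
eef_pos: [0.6316, 0.1908, 0.2256]
ee_rot: [3.14, 0.001, -0.29]
force: [0.9, 0.6, -0.1]
width: 0.0499
gripper_force: 0.0
t: 2.18
eef_pos: [0.628, 0.1931, 0.0832]
ee_rot: [3.139, 0.003, -0.288]
force: [-1.2, 0.3, 0.1]
width: 0.0503
gripper_force: 0.0
```

View pics/s1.png

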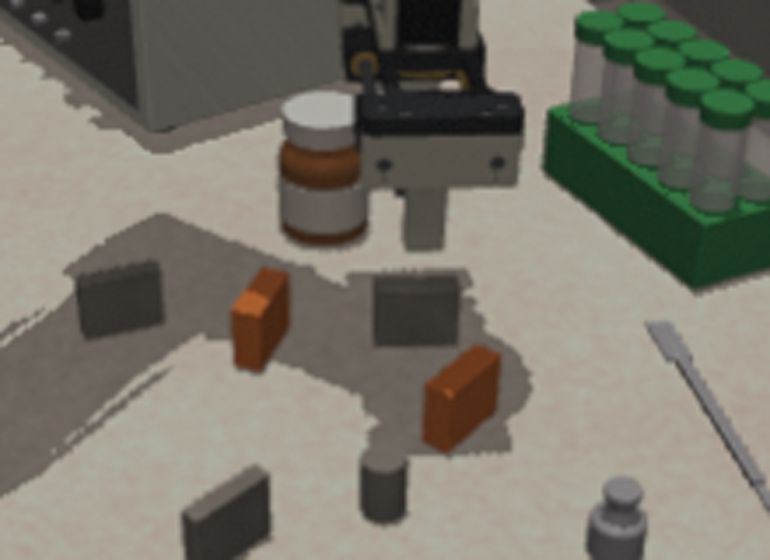

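The near finger hangs at crop (424,220), directly over the slab at (416,310). I'll check the clearance to the brown jar before lowering.

```bash
python3 - <<'E'
from h import *
print(ray("side",[[312.6,169]],0),ray("side",[[301,165],[325,165]],.0), ray("top",[[95,208]],0),ray("top",[[68,190]],.07),ray("top",[[90,185]],.07))
E
```

```text
[[0.61874315 0.32072247 0.        ]] [[0.59947208 0.34704246 0.        ]
 [0.65232482 0.32835801 0.        ]] [[0.61887587 0.33234258 0.        ]] [[0.62846492 0.34128167 0.07      ]] [[0.63527529 0.3105448  0.07      ]]
```

Jar edge is at y≈0.313 and the gripper body reaches 0.289, so it clears. I'll lower and pinch.

```bash
python3 -m crank '[{"dx":0.001,"dy":-0.001,"dz":-0.02,"twist":0,"grip":0.14},{"dx":0.001,"dy":-0.001,"dz":-0.04,"twist":0,"grip":0.14},{"dx":0.001,"dy":-0.001,"dz":-0.055,"twist":0,"grip":0.14},{"dx":0.001,"dy":-0.001,"dz":-0.068,"twist":0,"grip":0.14},{"dx":0.001,"dy":-0.001,"dz":-0.074,"twist":0,"grip":0.14}]'
python3 -m crank '[{"dx":0,"dy":0,"dz":0,"twist":0,"grip":0.14},{"dx":0,"dy":0,"dz":0,"twist":0,"grip":0.14},{"dx":0,"dy":0,"dz":0,"twist":0,"grip":-0.2},{"dx":0,"dy":0,"dz":0,"twist":0,"grip":-0.4},{"dx":0,"dy":0,"dz":0,"twist":0,"grip":-1}]' 6
python3 -m crank '[{"dx":0,"dy":0,"dz":0,"twist":0,"grip":-1},{"dx":0,"dy":0,"dz":0,"twist":0,"grip":-1},{"dx":0,"dy":0,"dz":0,"twist":0,"grip":-1},{"dx":0,"dy":0,"dz":0,"twist":0,"grip":-1},{"dx":0,"dy":0,"dz":0,"twist":0,"grip":-1}]' 6
```

```text
t: 2.65
eef_pos: [0.6299, 0.1926, 0.0112]
ee_rot: [3.14, 0.002, -0.288]
force: [0.1, 0.4, 0.5]
width: 0.0502
gripper_force: 0.0
t: 3.07
eef_pos: [0.6313, 0.193, 0.0136]
ee_rot: [-3.14, -0.001, -0.288]
force: [-0.7, 0.2, 0.0]
width: 0.0353
gripper_force: 0.0
t: 3.48
eef_pos: [0.6309, 0.1928, 0.0129]
ee_rot: [-3.141, -0.0, -0.288]
force: [-1.9, 1.2, 3.9]
width: 0.0179
gripper_force: 6.0
```

Opening reads 17.9 mm at 6 N, so this is the thick slab. I'll grip harder and lift.

```bash
python3 -m crank '[{"dx":0,"dy":0,"dz":0,"twist":0,"grip":-1},{"dx":0,"dy":0,"dz":0,"twist":0,"grip":-1},{"dx":0,"dy":0,"dz":0.01,"twist":0,"grip":-1},{"dx":0,"dy":0,"dz":0.025,"twist":0,"grip":-1},{"dx":0,"dy":0,"dz":0.05,"twist":0,"grip":-1}]' 20
python3 -m crank '[{"dx":0,"dy":0,"dz":0.02,"twist":0,"grip":-1},{"dx":0,"dy":0,"dz":0.04,"twist":0,"grip":-1},{"dx":0,"dy":0,"dz":0.06,"twist":0,"grip":-1},{"dx":0,"dy":-0.01,"dz":0.075,"twist":0,"grip":-1},{"dx":-0.004,"dy":-0.025,"dz":0.08,"twist":0,"grip":-1}]' 20
python3 -m crank '[{"dx":-0.005,"dy":-0.025,"dz":0,"twist":0,"grip":-1},{"dx":-0.01,"dy":-0.05,"dz":0,"twist":0,"grip":-1},{"dx":-0.015,"dy":-0.075,"dz":0,"twist":0,"grip":-1},{"dx":-0.02,"dy":-0.1,"dz":0,"twist":0,"grip":-1},{"dx":-0.025,"dy":-0.125,"dz":0,"twist":0,"grip":-1}]' 20
python3 -m crank '[{"dx":-0.005,"dy":-0.025,"dz":0,"twist":0,"grip":-1},{"dx":-0.01,"dy":-0.05,"dz":0,"twist":0,"grip":-1},{"dx":-0.015,"dy":-0.075,"dz":0,"twist":0,"grip":-1},{"dx":-0.02,"dy":-0.1,"dz":0,"twist":0,"grip":-1},{"dx":-0.025,"dy":-0.125,"dz":0,"twist":0,"grip":-1}]' 20
python3 -m crank '[{"dx":-0.005,"dy":-0.025,"dz":0,"twist":0,"grip":-1},{"dx":-0.01,"dy":-0.05,"dz":0,"twist":0,"grip":-1},{"dx":-0.015,"dy":-0.075,"dz":0,"twist":0,"grip":-1},{"dx":-0.02,"dy":-0.1,"dz":0,"twist":0,"grip":-1},{"dx":-0.025,"dy":-0.125,"dz":0,"twist":0,"grip":-1}]' 20
python3 - <<'E'
from h import *
print(arm.get_state()["eef_pos"],arm.get_state()["ee_rot"],arm.get_state()["width"])
im=cv2.cvtColor(arm.grab_frame("side"),cv2.COLOR_RGB2BGR)
cv2.imwrite("pics/s2.png",im)
E
```

```text
t: 3.9
eef_pos: [0.629, 0.1917, 0.0608]
ee_rot: [3.138, 0.004, -0.288]
force: [-0.4, 0.1, -1.4]
width: 0.018
gripper_force: 20.0
t: 4.32
eef_pos: [0.6283, 0.1687, 0.1456]
ee_rot: [-3.139, -0.003, -0.286]
force: [0.4, 0.1, -0.8]
width: 0.018
gripper_force: 20.0
t: 4.73
eef_pos: [0.6003, 0.0407, 0.1419]
ee_rot: [3.141, 0.001, -0.288]
force: [0.8, 0.1, -0.9]
width: 0.0182
gripper_force: 20.0
t: 5.15
eef_pos: [0.5751, -0.0841, 0.142]
ee_rot: [3.141, 0.001, -0.288]
force: [0.0, 0.2, -1.6]
width: 0.0179
gripper_force: 20.0
t: 5.57
eef_pos: [0.5501, -0.2089, 0.142]
ee_rot: [-3.142, 0.001, -0.288]
force: [1.0, -0.1, -0.8]
width: 0.0175
gripper_force: 20.0
[ 0.55006666 -0.20886594  0.1419738 ] [-3.14157640e+00  1.29231262e-03 -2.88493125e-01] 0.017480738142848017
```

View pics/s2.png

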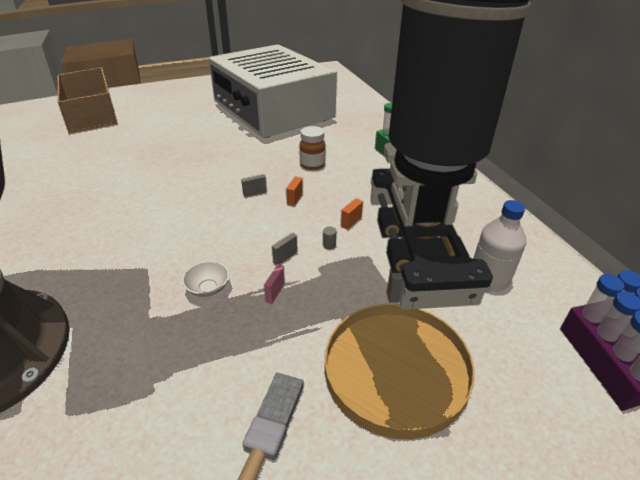

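The slab itself is hidden behind the gripper body near (440,285), but the opening of about 18 mm at 20 N says it's held. The pan spans px (325–474, 306–438). I'll check the pan centre and bottle clearance from this view.

```bash
python3 - <<'E'
from h import *
print("rim L,R,bot",ray("side",[[325,362],[474,368],[400,306]],.025))
print("pan bottom front",ray("side",[[403,438]],0))
print("bottle base",ray("side",[[472,275],[495,290],[517,283]],0),ray("top",[[387,105]],0))
E
```

```text
rim L,R,bot [[ 0.45005506 -0.19318148  0.025     ]
 [ 0.63085125 -0.27331709  0.025     ]
 [ 0.59102735 -0.1404393   0.025     ]]
pan bottom front [[ 0.5053902  -0.31368604  0.        ]]
bottle base [[ 0.75595611 -0.10325435  0.        ]
 [ 0.77116475 -0.14723289  0.        ]
 [ 0.81792418 -0.14747475  0.        ]] [[ 0.78181902 -0.12990172  0.        ]]
```

Pan centre is about (0.542, −0.227) and the bottle is clear. I'll lower to about 4 mm above floor contact (contact is at TCP z≈0.016).

```bash
python3 -m crank '[{"dx":-0.003,"dy":-0.008,"dz":0,"twist":0,"grip":-1},{"dx":-0.007,"dy":-0.017,"dz":-0.02,"twist":0,"grip":-1},{"dx":-0.007,"dy":-0.017,"dz":-0.04,"twist":0,"grip":-1},{"dx":-0.007,"dy":-0.017,"dz":-0.06,"twist":0,"grip":-1},{"dx":-0.007,"dy":-0.017,"dz":-0.075,"twist":0,"grip":-1}]' 20
python3 -m crank '[{"dx":0,"dy":0,"dz":-0.015,"twist":0,"grip":-1},{"dx":0,"dy":0,"dz":-0.028,"twist":0,"grip":-1},{"dx":0,"dy":0,"dz":-0.038,"twist":0,"grip":-1},{"dx":0,"dy":0,"dz":-0.044,"twist":0,"grip":-1},{"dx":0,"dy":0,"dz":-0.046,"twist":0,"grip":-1}]' 20
python3 -m crank '[{"dx":0,"dy":0,"dz":0,"twist":0,"grip":-1},{"dx":0,"dy":0,"dz":0,"twist":0,"grip":-1},{"dx":0,"dy":0,"dz":0,"twist":0,"grip":-1},{"dx":0,"dy":0,"dz":0,"twist":0,"grip":-1},{"dx":0,"dy":0,"dz":0,"twist":0,"grip":-1}]' 20
```

```text
t: 6.03
eef_pos: [0.5431, -0.2244, 0.0657]
ee_rot: [-3.141, 0.002, -0.289]
force: [0.3, -0.2, -1.5]
width: 0.0177
gripper_force: 20.0
t: 6.45
eef_pos: [0.5439, -0.2242, 0.0205]
ee_rot: [3.141, 0.002, -0.288]
force: [-0.9, 0.3, -0.1]
width: 0.0174
gripper_force: 20.0
t: 6.87
eef_pos: [0.5452, -0.2243, 0.0222]
ee_rot: [-3.141, -0.001, -0.288]
force: [0.4, -0.3, -0.7]
width: 0.0178
gripper_force: 20.0
```

```bash
python3 -m crank '[{"dx":0,"dy":0,"dz":-0.001,"twist":0,"grip":-1},{"dx":0,"dy":0,"dz":-0.002,"twist":0,"grip":-1},{"dx":0,"dy":0,"dz":-0.003,"twist":0,"grip":-1},{"dx":0,"dy":0,"dz":-0.003,"twist":0,"grip":-1},{"dx":0,"dy":0,"dz":-0.003,"twist":0,"grip":-1}]' 20
python3 -m crank '[{"dx":0,"dy":0,"dz":-0.0005,"twist":0,"grip":-1},{"dx":0,"dy":0,"dz":-0.001,"twist":0,"grip":-1},{"dx":0,"dy":0,"dz":-0.001,"twist":0,"grip":-1},{"dx":0,"dy":0,"dz":-0.001,"twist":0,"grip":-1},{"dx":0,"dy":0,"dz":-0.001,"twist":0,"grip":-1}]' 20
```

```text
t: 7.28
eef_pos: [0.5447, -0.2243, 0.0184]
ee_rot: [3.142, 0.0, -0.288]
force: [-0.5, -0.5, -1.3]
width: 0.018
gripper_force: 20.0
t: 7.7
eef_pos: [0.5448, -0.2243, 0.0176]
ee_rot: [-3.142, 0.0, -0.288]
force: [0.4, -0.2, -0.1]
width: 0.0174
gripper_force: 20.0
```

```bash
python3 -m crank '[{"dx":0,"dy":0,"dz":-0.0005,"twist":0,"grip":-1},{"dx":0,"dy":0,"dz":-0.001,"twist":0,"grip":-1},{"dx":0,"dy":0,"dz":-0.001,"twist":0,"grip":-1},{"dx":0,"dy":0,"dz":-0.001,"twist":0,"grip":-1},{"dx":0,"dy":0,"dz":-0.001,"twist":0,"grip":-1}]' 20
python3 -m crank '[{"dx":0,"dy":0,"dz":-0.0005,"twist":0,"grip":-1},{"dx":0,"dy":0,"dz":-0.0005,"twist":0,"grip":-1},{"dx":0,"dy":0,"dz":-0.0005,"twist":0,"grip":-1},{"dx":0,"dy":0,"dz":-0.0005,"twist":0,"grip":-1},{"dx":0,"dy":0,"dz":-0.0005,"twist":0,"grip":-1}]' 20
```

```text
t: 8.12
eef_pos: [0.5448, -0.2243, 0.0166]
ee_rot: [3.142, -0.0, -0.288]
force: [1.1, 0.4, -1.5]
width: 0.0182
gripper_force: 20.0
t: 8.53
eef_pos: [0.5448, -0.2243, 0.0161]
ee_rot: [-3.142, -0.0, -0.288]
force: [0.2, 0.7, -2.4]
width: 0.0182
gripper_force: 20.0
```

```bash
python3 -m crank '[{"dx":0,"dy":0,"dz":-0.0005,"twist":0,"grip":-1},{"dx":0,"dy":0,"dz":-0.0005,"twist":0,"grip":-1},{"dx":0,"dy":0,"dz":-0.0005,"twist":0,"grip":-1},{"dx":0,"dy":0,"dz":-0.0005,"twist":0,"grip":-1},{"dx":0,"dy":0,"dz":-0.0005,"twist":0,"grip":-1}]' 20
python3 -m crank '[{"dx":0,"dy":0,"dz":-0.0005,"twist":0,"grip":-1},{"dx":0,"dy":0,"dz":-0.0005,"twist":0,"grip":-1},{"dx":0,"dy":0,"dz":-0.0005,"twist":0,"grip":-1},{"dx":0,"dy":0,"dz":-0.0005,"twist":0,"grip":-1},{"dx":0,"dy":0,"dz":-0.0005,"twist":0,"grip":-1}]' 20
```

```text
t: 8.95
eef_pos: [0.5449, -0.2243, 0.0159]
ee_rot: [3.142, -0.0, -0.288]
force: [-1.0, 1.8, 4.9]
width: 0.0176
gripper_force: 20.0
t: 9.37
eef_pos: [0.5449, -0.2243, 0.0158]
ee_rot: [3.142, -0.0, -0.288]
force: [-3.4, 2.1, 9.9]
width: 0.0177
gripper_force: 20.0
```

Contact shows (z force rising at z≈0.016). I'll ease off, release gently and lift clear.

```bash
python3 -m crank '[{"dx":0,"dy":0,"dz":0.0005,"twist":0,"grip":-1},{"dx":0,"dy":0,"dz":0.0005,"twist":0,"grip":-1},{"dx":0,"dy":0,"dz":0.0005,"twist":0,"grip":-1},{"dx":0,"dy":0,"dz":0.0005,"twist":0,"grip":-1},{"dx":0,"dy":0,"dz":0.0005,"twist":0,"grip":-1}]' 4
python3 -m crank '[{"dx":0,"dy":0,"dz":0,"twist":0,"grip":-0.5},{"dx":0,"dy":0,"dz":0,"twist":0,"grip":-0.4},{"dx":0,"dy":0,"dz":0,"twist":0,"grip":-0.3},{"dx":0,"dy":0,"dz":0,"twist":0,"grip":-0.2},{"dx":0,"dy":0,"dz":0,"twist":0,"grip":0}]' 4
python3 -m crank '[{"dx":0,"dy":0,"dz":0,"twist":0,"grip":0},{"dx":0,"dy":0,"dz":0,"twist":0,"grip":0},{"dx":0,"dy":0,"dz":0.01,"twist":0,"grip":0},{"dx":0,"dy":0,"dz":0.02,"twist":0,"grip":0},{"dx":0,"dy":0,"dz":0.035,"twist":0,"grip":0}]' 4
python3 -m crank '[{"dx":0,"dy":0,"dz":0.02,"twist":0,"grip":0},{"dx":0,"dy":0,"dz":0.04,"twist":0,"grip":0},{"dx":0,"dy":0,"dz":0.06,"twist":0,"grip":0},{"dx":0,"dy":0,"dz":0.09,"twist":0,"grip":0},{"dx":0,"dy":0,"dz":0.12,"twist":0,"grip":0}]' 4
python3 -m crank '[{"dx":0.005,"dy":0.025,"dz":0,"twist":0,"grip":0},{"dx":0.01,"dy":0.05,"dz":0,"twist":0,"grip":0},{"dx":0.015,"dy":0.075,"dz":0,"twist":0,"grip":0},{"dx":0.02,"dy":0.1,"dz":0,"twist":0,"grip":0},{"dx":0.025,"dy":0.125,"dz":0,"twist":0,"grip":0}]' 4
python3 -m crank '[{"dx":0.005,"dy":0.025,"dz":0,"twist":0,"grip":0},{"dx":0.01,"dy":0.05,"dz":0,"twist":0,"grip":0},{"dx":0.015,"dy":0.075,"dz":0,"twist":0,"grip":0},{"dx":0.02,"dy":0.1,"dz":0,"twist":0,"grip":0},{"dx":0.025,"dy":0.125,"dz":0,"twist":0,"grip":0}]' 4
python3 - <<'E'
from h import *
im=cv2.cvtColor(arm.grab_frame("side"),cv2.COLOR_RGB2BGR)
cv2.imwrite("pics/s3.png",im)
E
```

```text
t: 9.78
eef_pos: [0.545, -0.2243, 0.0157]
ee_rot: [3.142, -0.0, -0.288]
force: [-1.0, 1.8, 5.2]
width: 0.0177
gripper_force: 4.0
t: 10.2
eef_pos: [0.5447, -0.2243, 0.0153]
ee_rot: [3.142, 0.0, -0.288]
force: [0.3, -1.1, 0.2]
width: 0.0373
gripper_force: 0.0
t: 10.62
eef_pos: [0.5444, -0.2243, 0.051]
ee_rot: [3.141, 0.001, -0.288]
force: [0.2, -0.3, 0.7]
width: 0.0441
gripper_force: 0.0
t: 11.03
eef_pos: [0.5443, -0.2243, 0.1728]
ee_rot: [3.142, -0.0, -0.288]
force: [0.2, -0.4, 0.8]
width: 0.0439
gripper_force: 0.0
t: 11.45
eef_pos: [0.57, -0.0982, 0.1723]
ee_rot: [-3.141, -0.002, -0.288]
force: [0.2, -0.2, 0.2]
width: 0.0437
gripper_force: 0.0
t: 11.87
eef_pos: [0.595, 0.027, 0.1722]
ee_rot: [-3.141, -0.001, -0.288]
force: [-0.7, 0.2, 0.5]
width: 0.0439
gripper_force: 0.0
```

View pics/s3.png

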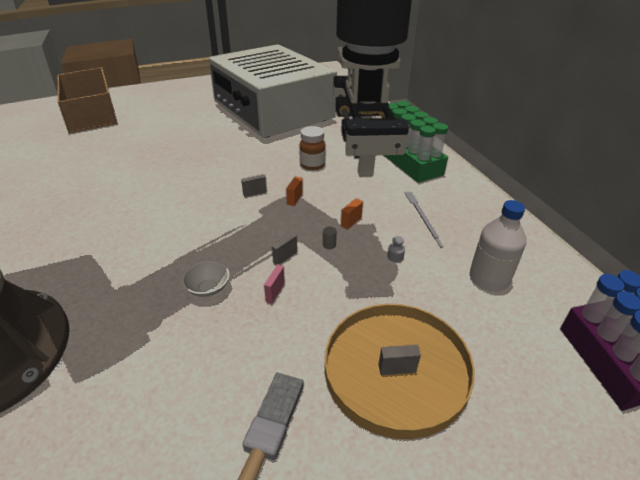

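The slab stands upright on edge at the pan's centre, px (400,360). The other two still stand at (254,186) and (285,249), and the arm is clear.

```bash
python3 -m crank '[{"dx":0,"dy":0,"dz":0,"twist":0,"grip":0},{"dx":0,"dy":0,"dz":0,"twist":0,"grip":0},{"dx":0,"dy":0,"dz":0,"twist":0,"grip":0},{"dx":0,"dy":0,"dz":0,"twist":0,"grip":0},{"dx":0,"dy":0,"dz":0,"twist":0,"grip":0}]'
python3 -c "from station import arm; print(arm.job_done())"
```

```text
t: 12.33
eef_pos: [0.5947, 0.0249, 0.1709]
ee_rot: [-3.141, -0.0, -0.289]
force: [-0.2, -0.5, 0.6]
width: 0.0439
gripper_force: 0.0
the job is handed in; nothing more can be done
None
```

I handed the job in at about 12.3 s: the 18 mm slab (17.9 mm by pinch; I didn't need to pinch the other two) stands on edge near the centre of the pan floor, and the other two still stand untouched at their starts.

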